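# Start the hot-glue station with its switch key and keypad

## Task

Switch on the glue station: take the switch key from its wooden stand, push it fully into the slot of the lock box turret, turn it clockwise (seen from above) to its stop and leave it there. Then press the three keys gently, never over 25 N, one at a time - first the round one, then the square one, then the long bar - holding each fully down for a moment and letting it spring up before the next. Press no key before the lock is on, and leave the white house, the glue gun and the pine cone where they are.

Things in the scene. Friction and masses are not known exactly. Their poses are not given: they have to be found in the camera images.
- round_key_unit: Grey unit, 84 x 84 mm, with a black cap: a disc 56 mm across. Origin: centre of its underside. Its top face slopes 20 degrees down to its -x side: outward normal (-0.342, 0, 0.940), face centre (-0.004, 0, 0.045) in the unit's frame. The cap is centred on that normal; its top is 27 to 41 mm from the face, different in each unit (screwed stem): feel for it.
- square_key_unit: Grey unit, 84 x 84 mm, with a black cap: a square of 50 x 50 mm. Origin: centre of its underside. Its top face slopes 20 degrees down to its -x side: outward normal (-0.342, 0, 0.940), face centre (-0.004, 0, 0.045) in the unit's frame. The cap is centred on that normal; its top is 27 to 41 mm from the face, different in each unit (screwed stem): feel for it.
- bar_key_unit: Grey unit, 84 x 84 mm, with a black cap: a bar 26 (x) x 76 (y) mm. Origin: centre of its underside. Its top face slopes 20 degrees down to its -x side: outward normal (-0.342, 0, 0.940), face centre (-0.004, 0, 0.045) in the unit's frame. The cap is centred on that normal; its top is 27 to 41 mm from the face, different in each unit (screwed stem): feel for it.
- round_key (a joint): How far the round cap is pressed in along the face normal, m: 0 up, 0.012 fully down. It springs back; about 3 N starts it, 10 N holds it fully down, against a rubber stop.
- square_key (a joint): How far the square cap is pressed in along the face normal, m: 0 up, 0.012 fully down. It springs back; about 3 N starts it, 10 N holds it fully down, against a rubber stop.
- bar_key (a joint): How far the bar cap is pressed in along the face normal, m: 0 up, 0.012 fully down. It springs back; about 3 N starts it, 10 N holds it fully down, against a rubber stop.
- station: Grey plinth 130 x 300 x 15 mm, fixed, under the three key units, which stand in a row along its y, 98 mm apart, in any order. Origin: centre of its underside.
- lock: Grey lock box 90 x 90 x 30 mm, fixed to the table; on it turns the steel turret. Origin: centre of its underside.
- slot_mouth (a point): Centre of the slot's mouth in the flat top of the turret (46 x 46 mm block, top 68 mm above the table), on the turning axis. It turns with the turret: z up, x along the slot. The slot is 22.5 x 10.5 mm, 32 mm deep, with 2 mm chamfered edges; the key fits either way round.
- turret (a joint): Turret angle, rad: 0 off, grows clockwise seen from above, stop at 1.2 (on). Stays where it is left; may start up to 0.2.
- stand: Wooden block 100 x 75 x 40 mm, fixed, whose slot (24 x 12 mm, loose) holds the switch key upright. Origin: centre of its underside.
- switch_key: Switch key, 76 mm tall, 80 g, upright. Origin: centre of the lower end of its steel blade; z up. Blade 20 (x) x 8 (y) mm, 28 mm long; above it a shoulder 30 x 16 mm from 28 to 34 mm; above that a flat black grip 52 (x) x 10 (y) mm from 34 to 76 mm. Fully home, the shoulder rests on the turret.
- house: White wooden toy house, 66 x 80 mm, 95 mm tall, bystander. Origin: centre of its underside.
- glue_gun: Black cordless glue gun lying on its side, 180 x 130 x 45 mm, bystander. Origin: under the middle of its barrel.
- pine_cone: Brown pine cone, 64 mm tall, 60 mm across, standing, bystander. Origin: centre of its underside.
Mind the look-alikes: they are no part of the job. Leave any purple look-alike of the switch_key alone. Leave any blue look-alike of the lock alone.

How it is judged:
By the outcome, as a careful person would: the job done as asked, in the order asked, and still so for the second after the job is handed in, with the robot touching nothing.
It also fails if it takes over 72 s, if anything falls off the work surface, if the arm or the gripper's body presses on something with over 40 N, if the wrist force passes 120 N, or if a joint passes its speed limit or range.

## Robot

A 6-joint arm with a two-finger parallel gripper is mounted at the origin on the work surface. World frame = base frame: x ahead of the robot, y to its left, z up, the work surface at z = 0. Lengths are in mm, angles in rad, forces in N, time in s.
With the tool pointing down it reaches from about 300 to 775 mm from the base axis. Payload 14.6 kg.
Tool frame: the origin (TCP) lies at the very end of the fingers, on their centre line; the grasp point (between the pads) lies 19 mm behind it; z points along the fingers, y is the line along which they close (so a half turn about z gives the same grasp; the last joint's range is limited). The gripper opens to 94 mm and grips with 3 to 60 N. Pads are 16 mm wide; open, the fingers measure 119 mm over their backs; the gripper's body (75 mm by 177 mm) begins 78 mm behind the grasp point.
Start: joints at [1.176, 0.3, 1.521, -0, 1.321, -0.067], TCP at [177.076, 520.705, 205.446] pointing down, gripper open.
Joint ranges: [-3.03, 3.03], [-0.79, 2.21], [0.23, 2.52], [-1.04, 4.18], [0, 3.07], [-2.55, 2.55]. Speed limits (rad/s): [2.22, 2.22, 2.57, 3.14, 3.14, 3.14].

## Interface

Orientations are given as [roll, pitch, yaw] about the fixed x, y, z axes, in that order (R = Rz(yaw) Ry(pitch) Rx(roll)).
In Python, from cell import manip gives the robot as it stands.
- The arm moves only by the tool servo_tool, never from a script. Its argument "rows" is a list of rows, each a list of 7 numbers: the turn, a rotation vector about the world's x, y, z in degrees, then the shift along the world's x, y, z in mm, then the closure, from 0 (fully open) to 1 (shut). In form: [[rx, ry, rz, dx, dy, dz, fingers], ...]. A call has 1 to 20 rows; each row shifts and turns the commanded pose from where the row before left it; what a row does not reach is not made up. A row lasts 1/8 s, in which the tool goes at most 62.5 mm and 10.7 degrees, less where a joint would pass 70% of its speed; a pose out of reach is approached as far as the arm can. A call with a gripper value outside its range is refused whole. The fingers move at their own pace and stop on an object; "grip_force" is the grip in N (left out, the last holds). Time passes only in rows, so rows that do not move let the fingers close. It gives the time, the measured TCP pose, the force, the opening and the grip force at its end, in the units of the state.
- manip.read_state(): the state, without advancing time (a new reading comes with each control period).
- manip.camera(name): name is "scene" or "top"; returns the picture (420x560x3 uint8, red, green, blue); there is no depth.
- manip.camera_info(name): a dict with "fx", "fy", "cx", "cy" (pixels), "D" ([k1, k2, p1, p2, k3] as OpenCV has them; the pictures are not rectified), "position" and "rotation" of the camera in the world. Camera axes: x right, y down, z forward; pixel columns grow to the right and rows downward; lengths in mm; the calibration is good to about 2 mm. A picture is of the moment at which its call begins. camera_info takes no time and is no camera call.
- manip.sign_off(): hands the job in; it is judged then, once.
The state is a dict: "clock": time; "joints": joint angles; "qd": joint speeds; "effort": joint torques, N m; "eef_pos": TCP position; "eef_rot": TCP orientation; "wrist_force": force on the tool from outside, world axes, zero at the start; "moment": the same for the moment, N m; "finger_gap": finger opening in mm; "finger_force": force on a finger pad.
Only numpy, scipy, OpenCV 4.12 (cv2) and the standard library are available. Lean on these libraries where they do the work, as an engineer would, in place of code of your own. Each camera call takes 0.05 s, during which the arm holds its last target. There are 200 camera calls.

## Working session

There is one attempt and no reset: what is moved stays moved. The work goes in short steps, Python scripts to look and compute and a tool call to move; the robot and the scene stay as the last step left them, time stands still between calls to the robot, and variables do not carry over. Pictures are saved under pics/ and viewed, at most 10 in all, crops included, and the job is handed in when it is done.

Besides the shell and the picture viewer there is one more tool, called after "Request:" as a command line: name --pt "numbers of a row" for each row, then --argument value for the rest. servo_tool: Moves the arm, as the interface text tells. Its arguments: {"type":"object","properties":{"rows":{"type":"array","items":{"type":"array","items":{"type":"number"}}},"grip_force":{"type":"number"}},"required":["rows"]}

```bash
mkdir -p pics; cat > h.py <<'E'
import numpy as np, cv2, os
from cell import manip
def snap(n):
    im=manip.camera(n); return im
def save(im,p): cv2.imwrite(p,cv2.cvtColor(im,cv2.COLOR_RGB2BGR))
def cam(n):
    c=manip.camera_info(n); K=np.array([[c['fx'],0,c['cx']],[0,c['fy'],c['cy']],[0,0,1.]])
    return K,np.array(c['D'],float),np.array(c['position'],float),np.array(c['rotation'],float)
def rays(n,uv):
    K,D,p,R=cam(n); x=cv2.undistortPoints(np.array(uv,float).reshape(-1,1,2),K,D).reshape(-1,2)
    return p,np.c_[x,np.ones(len(x))]@R.T
def onz(n,uv,z):
    p,d=rays(n,uv); z=np.broadcast_to(z,len(d)); return p+d*((z-p[2])/d[:,2])[:,None]
def proj(n,X):
    K,D,p,R=cam(n); return cv2.projectPoints((np.array(X,float).reshape(-1,3)-p)@R,np.zeros(3),np.zeros(3),K,D)[0].reshape(-1,2)
def tri(uvs,uvt):
    a,da=rays('scene',[uvs]);b,db=rays('top',[uvt]);da=da[0];db=db[0]
    s=np.linalg.lstsq(np.c_[da,-db],b-a,rcond=None)[0];P=a+da*s[0];Q=b+db*s[1];return (P+Q)/2,np.linalg.norm(P-Q)
E
python3 - <<'E'
from h import *
for n in('scene','top'):
    im=snap(n); np.save(f'pics/{n}0.npy',im); save(im,f'pics/{n}0.png'); c=manip.camera_info(n); print(n,c)
s=manip.read_state(); print(s)
E
```

```text
scene {'fx': 429.01854472550184, 'fy': 429.01854472550184, 'cx': 277.8826852187289, 'cy': 199.80466387222282, 'D': array([0.03141569, 0.        , 0.        , 0.        , 0.        ]), 'position': array([ 968.39466974, -466.63895358,  901.43919024]), 'rotation': array([-2.52407877, -0.01610217,  0.83381839])}
top {'fx': 457.9323648750899, 'fy': 457.9323648750899, 'cx': 285.62411805398983, 'cy': 212.0746824288534, 'D': array([-0.04710956,  0.        ,  0.        ,  0.        ,  0.        ]), 'position': array([ 329.21208816,  -44.42560186, 1207.9899661 ]), 'rotation': array([-2.93268067,  0.00320922, -1.56824419])}
{'clock': 0.1, 'joints': array([ 1.17640046e+00,  3.00407597e-01,  1.52150503e+00,  1.84471802e-05,
        1.32074341e+00, -6.65818972e-02]), 'qd': array([-7.14872415e-04,  1.79537880e-03, -4.38553768e-05,  3.70905872e-04,
       -4.87218945e-04,  2.54519884e-04]), 'effort': array([ 1.60379313e-03, -5.32646263e+01, -3.53284979e+01,  7.09694345e-02,
        2.35309219e-02, -3.31524939e-05]), 'eef_pos': array([176.98153256, 520.49196237, 204.95334878]), 'eef_rot': array([-3.14053282e+00, -8.85785752e-05,  2.81377407e+00]), 'wrist_force': array([-0.30408116,  0.00277792,  0.64995781]), 'moment': array([0.01432839, 0.01014235, 0.00328286]), 'finger_force': 0.0, 'finger_gap': 93.90611204988804}
```

View pics/scene0.png

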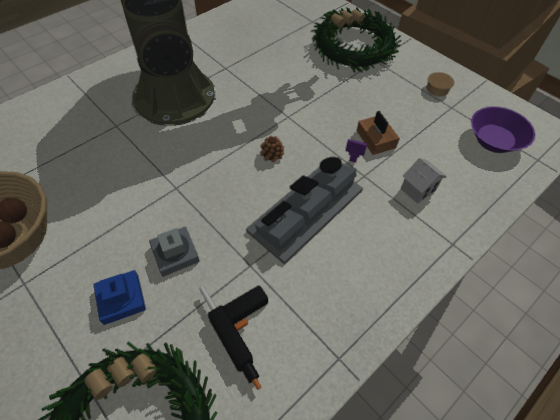

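View pics/top0.png

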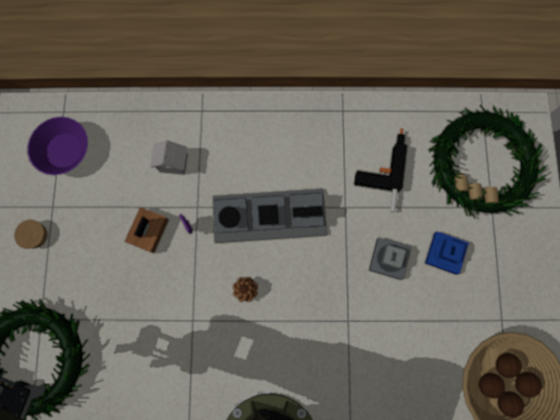

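The pictures show these candidates:
- **Switch key:** the black key in the wooden stand is at scene (380,122), top (142,228). The purple look-alike is at scene (355,148), top (186,224).
- **Lock:** the grey lock is at scene (174,248), top (391,257). The blue look-alike is at scene (118,296), top (448,252).
- **Key units:** in the top view, round is at (229,217), square at (268,215) and bar at (308,212).

By the description I choose the black key in the wood and the grey lock. I'll check both in one close crop.

```bash
python3 - <<'E'
s=open('h.py').read()
s=s.replace("np.array(c['rotation'],float)","Rotation.from_euler('xyz',c['rotation']).as_matrix()").replace("import numpy as np, cv2, os","import numpy as np, cv2, os\nfrom scipy.spatial.transform import Rotation")
open('h.py','w').write(s)
from h import *
S=np.load('pics/scene0.npy');T=np.load('pics/top0.npy')
def cr(I,u,v,r=33): return cv2.resize(I[v-r:v+r,u-r:u+r],(400,300) if 0 else (300,300),interpolation=cv2.INTER_CUBIC)
C=np.vstack([np.hstack([cr(S,372,130),cr(T,160,228)]),np.hstack([cr(S,174,248),cr(T,391,257)])])
C=np.clip(C.astype(float)*1.5,0,255).astype(np.uint8)
save(C,'pics/crop1.png')
print(onz('top',[(142,228),(391,257),(268,215),(245,289),(267,410)],[40,68,60,30,0]).round())
E
```

```text
[[ 534.  334.   40.]
 [ 457. -304.   68.]
 [ 565.    5.   60.]
 [ 379.   63.   30.]
 [  81.    5.    0.]]
```

View pics/crop1.png

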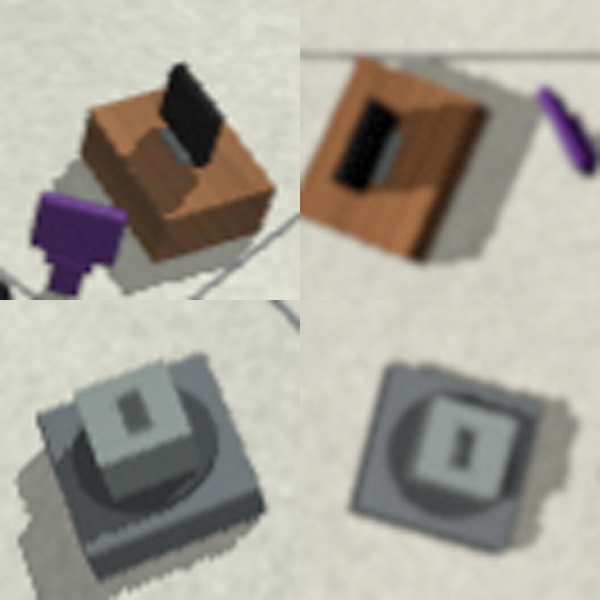

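The crop confirms the choice. The black grip stands in the wooden stand and its grey shoulder is visible at the base; the purple key stands beside it. The grey lock's turret has the slot on top. Next I'll measure outlines.

```bash
cat >> h.py <<'E'
def poly(I,u,v,r,f,k=8,eps=10,mina=300):
    """contours of mask f(rgb) in the k-times enlarged crop; corners in full-picture pixels"""
    c=cv2.resize(I[v-r:v+r,u-r:u+r],None,fx=k,fy=k,interpolation=cv2.INTER_CUBIC)
    m=f(c.astype(int)).astype(np.uint8)
    cs,_=cv2.findContours(m,cv2.RETR_CCOMP,cv2.CHAIN_APPROX_NONE); out=[]
    tf=lambda p:(np.array(p,float).reshape(-1,2)+.5)/k-.5+[u-r,v-r]
    for q in cs:
        if cv2.contourArea(q)<mina: continue
        out.append((cv2.contourArea(q)/k/k,tf(cv2.approxPolyDP(q,eps,True)),tf(q)))
    return sorted(out,key=lambda o:-o[0])
E
python3 - <<'E'
from h import *
S=np.load('pics/scene0.npy');T=np.load('pics/top0.npy')
for n,I,pts in(('scene',S,{'key':(380,123,16),'lock':(174,242,22),'R':(331,165,16),'Q':(304,185,18),'B':(273,214,18)}),('top',T,{'key':(142,228,12),'lock':(391,257,20),'R':(229,217,17),'Q':(268,215,17),'B':(308,212,17)})):
    for k,(u,v,r) in pts.items():
        sub=I[v-r:v+r,u-r:u+r].astype(int); mx=sub.max(2)
        th=35 if k!='lock' else 0
        fs=[('dk',lambda c:c.max(2)<38)] if k!='lock' else [('lt',lambda c:c.max(2)>118),('dk',lambda c:c.max(2)<85)]
        print(n,k,'min/max',mx.min(),mx.max(),np.percentile(mx,[10,30,50,70,90]))
        for t,f in fs:
            for a,p,q in poly(I,u,v,r,f)[:3]: print('  ',t,round(a,1),p.round(1).tolist(),q.mean(0).round(1))
E
```

```text
scene key min/max 12 149 [ 15.  63. 100. 141. 145.]
   dk 164.5 [[377.8, 111.1], [373.9, 121.6], [382.9, 133.1], [386.9, 122.6]] [380.4 122.2]
scene lock min/max 34 148 [ 47.5  61.   84.  110.  143. ]
   lt 560.4 [[151.6, 219.6], [151.6, 238.1], [172.8, 228.6], [185.1, 225.9], [195.4, 248.7], [195.4, 219.6]] [176.5 229. ]
   dk 910.2 [[185.1, 227.3], [178.1, 229.7], [182.3, 243.7], [165.7, 250.2], [161.9, 250.1], [157.1, 237.4], [151.6, 239.3], [151.6, 251.9], [155.9, 263.4], [195.4, 263.4], [195.4, 250.3]] [174.2 249.1]
   dk 50.8 [[170.4, 234.2], [166.2, 236.6], [168.9, 243.9], [174.1, 241.9]] [170.  239.3]
scene R min/max 13 150 [ 19.  48.  74. 124. 144.]
   dk 263.3 [[339.8, 159.8], [334.9, 157.4], [326.9, 158.1], [320.8, 162.2], [319.7, 167.9], [322.7, 171.8], [331.7, 173.3], [340.4, 166.7]] [330.3 165.1]
scene Q min/max 13 151 [ 19.   48.   66.   88.5 143. ]
   dk 314.8 [[302.3, 175.8], [289.9, 186.3], [295.4, 191.6], [304.4, 194.9], [317.7, 184.8], [318.1, 182.3], [312.8, 178.7]] [304.2 185.1]
scene B min/max 14 149 [ 19.  47.  75.  93. 144.]
   dk 311.7 [[290.4, 203.9], [282.
[... 739 characters left out ...]
45.8], [386.9, 238.7]] [390.3 258. ]
   dk 333.1 [[387.7, 245.1], [404.7, 250.6], [399.8, 266.8], [383.2, 261.8]] [393.8 256. ]
   dk 40.3 [[392.8, 251.3], [390.4, 259.4], [394.3, 260.9], [396.3, 253.1]] [393.5 256.3]
top R min/max 10 126 [15.  33.5 65.  77.  81. ]
   dk 353.3 [[227.8, 206.3], [220.1, 211.3], [218.7, 218.9], [223.4, 225.6], [231.7, 226.8], [237.9, 223.6], [240.2, 215.7], [236.2, 208.3]] [229.4 216.8]
top Q min/max 9 84 [15. 33. 59. 75. 80.]
   dk 362.4 [[276.4, 205.1], [258.1, 206.4], [259.7, 223.9], [278.3, 222.9]] [268.3 214.6]
top B min/max 9 86 [15. 50. 72. 79. 81.]
   dk 279.7 [[321.9, 206.4], [293.6, 207.6], [292.6, 214.9], [293.9, 216.6], [321.9, 215.2]] [307.7 211.4]
```

```bash
python3 - <<'E'
from h import *
a=np.degrees
def yaw(v): return round(a(np.arctan2(v[1],v[0])),1)
P1,e1=tri((386.9,122.6),(143.2,217.1));P2,e2=tri((377.8,111.1),(134.6,233.2))
print('key tops',P1.round(1),e1,P2.round(1),e2,np.linalg.norm(P1-P2),yaw(P1-P2))
E_=onz('top',[(143.2,217.1),(134.6,233.2)],88);print('outer edge@88',E_.round(1),np.linalg.norm(E_[0]-E_[1]),yaw(E_[0]-E_[1]))
E_=onz('scene',[(386.9,122.6),(377.8,111.1)],88);print('scene edge@88',E_.round(1),np.linalg.norm(E_[0]-E_[1]),yaw(E_[0]-E_[1]))
E_=onz('scene',[(382.9,133.1),(373.9,121.6)],46);print('scene low edge@46',E_.round(1),np.linalg.norm(E_[0]-E_[1]),yaw(E_[0]-E_[1]))
# stand top
S=np.load('pics/scene0.npy');T=np.load('pics/top0.npy')
f=lambda c:(c[...,0]-c[...,2]>25)
for n,I,u,v,r in(('top',T,147,229,26),('scene',S,378,132,26)):
    A,p,q=poly(I,u,v,r,f,eps=14)[0]; print(n,'wood',p.round(1).tolist())
Q=onz('top',[(387.7,245.1),(404.7,250.6),(399.8,266.8),(383.2,261.8)],68)
print('turret top',Q.round(1),Q.mean(0).round(1),[yaw(Q[i]-Q[i-1]) for i in range(4)],[np.linalg.norm(Q[i]-Q[i-1]).round(1) for i in range(4)])
s=onz('top',[(392.8,251.3),(390.4,259.4),(394.3,260.9),(396.3,253.1)],68);print('slot',s.mean(0).round(1),yaw(s[0]-s[1]),yaw(s[3]-s[2]))
s=onz('scene',[(170.4,234.2),(166.2,236.6),(168.9,243.9),(174.1,241.9)],68);print('slot sc',s.mean(0).round(1),yaw(s[0]-s[3]),yaw(s[1]-s[2]))
s=onz('scene',[(157.1,237.4),(161.9,250.1),(182.3,243.7),(178.1,229.7)],68);print('turret sc',s.round(1).tolist(),s.mean(0).round(1))
for n,t,c in(('R',(229.4,216.8),(330.3,165.1)),('Q',(268.3,214.6),(304.2,185.1)),('B',(307.7,211.4),(276.5,214.1))):
    P,e=tri(c,t);print(n,P.round(1),e.round(1))
E
```

```text
key tops [554.3 318.5  87.4] 3.117375050687158 [511.4 334.9  89.1] 1.5473377813890052 45.96779374442756 -21.0
outer edge@88 [[553.1 317.   88. ]
 [512.1 335.9  88. ]] 45.1197048072079 -24.8
scene edge@88 [[555.3 319.5  88. ]
 [510.4 335.2  88. ]] 47.58154816096351 -19.4
scene low edge@46 [[552.9 320.   46. ]
 [507.2 335.7  46. ]] 48.284680086068256 -18.9
top wood [[139.3, 207.1], [124.2, 240.8], [149.3, 251.3], [153.4, 248.9], [165.6, 217.9]]
scene wood [[374.6, 115.9], [358.4, 120.4], [375.2, 146.3], [373.3, 151.4], [370.1, 148.9], [373.1, 153.8], [392.2, 147.9], [389.7, 144.9], [392.1, 143.3], [388.1, 142.3], [393.1, 142.6], [393.1, 140.2], [398.8, 137.8], [388.4, 123.9], [384.6, 132.4], [377.4, 132.9], [372.8, 126.4], [375.3, 124.1]]
turret top [[ 486.6 -296.7   68. ]
 [ 472.7 -338.9   68. ]
 [ 432.2 -324.7   68. ]
 [ 444.7 -283.7   68. ]] [ 459. -311.   68.] [np.float64(-17.2), np.float64(-108.2), np.float64(160.6), np.float64(73.1)] [np.float64(43.9), np.float64(44.4), np.float64(43.0), np.float64(42.8)]
slot [ 458.7 -310.    68. ] -18.8 -16.8
slot sc [ 459.2 -310.5   68. ] 167.0 163.0
turret sc [[436.6, -329.0, 68.0], [470.7, -338.9, 68.0], [487.0, -296.8, 68.0], [450.9, -283.0, 68.0]] [ 461.3 -311.9   68. ]
R [555.4 101.   84.4] 1.0
Q [560.3   4.   91.6] 2.8
B [571.4 -94.7  78.4] 2.9
```

```bash
python3 - <<'E'
from h import *
a=np.degrees
def yaw(v): return round(a(np.arctan2(v[1],v[0])),1)
S=np.load('pics/scene0.npy');T=np.load('pics/top0.npy')
print('wood edge top z40',onz('top',[(139.3,207.1),(124.2,240.8)],40).round(1).tolist(),[yaw(v) for v in [np.subtract(*onz('top',[(139.3,207.1),(124.2,240.8)],40))]],'base',onz('top',[(149.3,251.3)],40).round(1),onz('top',[(165.6,217.9),(153.4,248.9)],0).round(1).tolist())
pu=lambda c:(c[...,2]-c[...,1]>25)
for n,I,u,v,r in(('top',T,186,224,14),('scene',S,355,150,16)):
    A,p,q=poly(I,u,v,r,pu,eps=8)[0]; print(n,'purple',p.round(1).tolist(),q.mean(0)); 
    for z in(0,76): print(z,onz(n,p,z)[:,:2].round().tolist())
# key with looser threshold, excluding shaded wood by r-b
kb=lambda c:(c.max(2)<50)&(c[...,0]-c[...,2]<14)
for n,I,u,v,r in(('top',T,142,228,12),('scene',S,380,123,16)):
    A,p,q=poly(I,u,v,r,kb,eps=8)[0]; print(n,'key',A,p.round(1).tolist()); print(onz(n,p,88)[:,:2].round(1).tolist(),onz(n,p,46)[:,:2].round(1).tolist())
pl=lambda c:(c.max(2)<92)
A,p,q=poly(T,270,216,66,pl,k=4,eps=12)[0]; print('plinth',A,p.round(1).tolist()); print(onz('top',p,15)[:,:2].round(1).tolist())
C=cv2.resize(T[185:250,205:335],(780,390),interpolation=cv2.INTER_CUBIC);save(np.clip(C*1.8,0,255).astype(np.uint8),'pics/crop2.png')
E
```

```text
wood edge top z40 [[589.5, 344.7, 40.0], [499.9, 378.1, 40.0]] [np.float64(-20.5)] base [[472.9 310.7  40. ]] [[568.6, 284.2, 0.0], [484.3, 312.2, 0.0]]
top purple [[179.7, 214.4], [179.1, 216.7], [186.2, 229.8], [189.9, 231.1], [190.6, 228.8], [186.8, 221.7]] [184.82578904 223.03965947]
0 [[578.0, 246.0], [572.0, 248.0], [536.0, 227.0], [533.0, 216.0], [539.0, 215.0], [558.0, 226.0]]
76 [[563.0, 228.0], [557.0, 229.0], [523.0, 210.0], [520.0, 200.0], [526.0, 199.0], [544.0, 209.0]]
scene purple [[348.4, 139.1], [345.9, 150.1], [347.8, 150.2], [349.6, 151.9], [348.9, 153.9], [351.1, 154.9], [349.9, 160.1], [354.9, 161.2], [358.6, 154.2], [363.1, 154.2], [366.3, 143.9]] [355.07105263 149.34846491]
0 [[480.0, 270.0], [504.0, 233.0], [508.0, 237.0], [516.0, 236.0], [519.0, 229.0], [526.0, 230.0], [536.0, 214.0], [548.0, 221.0], [538.0, 248.0], [546.0, 258.0], [527.0, 294.0]]
76 [[521.0, 208.0], [543.0, 174.0], [547.0, 177.0], [554.0, 176.0], [557.0, 170.0], [563.0, 172.0], [573.0, 157.0], [584.0, 163.0], [574.0, 188.0], [582.0, 197.0], [564.0, 230.0]]
top key 134.53125 [[142.7, 217.3], 
[... 183 characters left out ...]
9, 331.9], [519.7, 350.0], [512.5, 339.1], [517.8, 326.7], [543.8, 317.3], [553.0, 319.5]]
scene key 171.0703125 [[377.7, 110.9], [374.1, 121.7], [380.1, 132.2], [382.9, 133.1], [387.2, 122.7]]
[[509.8, 335.5], [530.3, 296.4], [566.2, 278.4], [573.2, 281.6], [556.1, 319.8]] [[486.2, 376.9], [507.7, 335.7], [545.4, 316.9], [552.8, 320.2], [534.8, 360.4]]
plinth 5327.375 [[335.4, 205.1], [325.1, 203.9], [324.6, 190.1], [213.4, 195.9], [211.4, 230.9], [215.6, 242.4], [324.9, 235.1], [328.9, 232.6], [326.1, 209.1], [335.4, 208.9]]
[[601.4, -172.9], [604.7, -145.5], [642.7, -144.7], [626.3, 154.4], [530.9, 156.3], [500.3, 144.0], [520.2, -143.6], [526.9, -154.2], [590.4, -147.9], [591.1, -172.6]]
```

View pics/crop2.png

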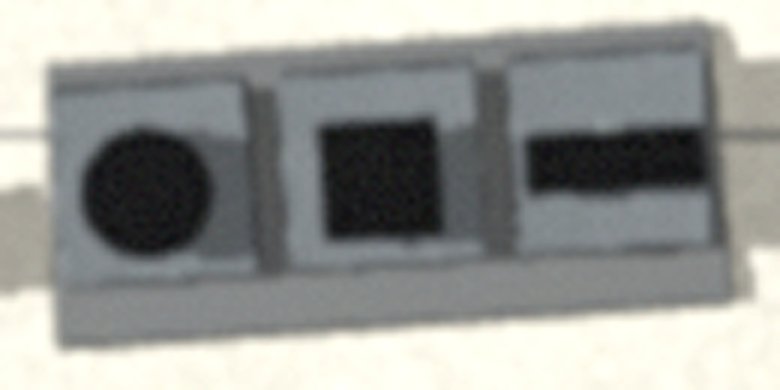

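Both pictures agree. The stand is centred near (531,327) with yaw about -20°, and the key's grip is there too. In the crop, the unit faces slope toward the robot, with caps in the order round, square, bar from left to right. The station's yaw is about 3.5°. I'll move above the key.

Request:
servo_tool --pt "0 0 -0.1 29.5 -16.2 -6 0.5" --pt "0 0 -0.1 29.5 -16.2 -6 0.5" --pt "0 0 -0.1 29.5 -16.2 -6 0.5" --pt "0 0 -0.1 29.5 -16.2 -6 0.5" --pt "0 0 -0.1 29.5 -16.2 -6 0.5" --pt "0 0 -0.1 29.5 -16.2 -6 0.5" --pt "0 0 -0.1 29.5 -16.2 -6 0.5" --pt "0 0 -0.1 29.5 -16.2 -6 0.5" --pt "0 0 -0.1 29.5 -16.2 -6 0.5" --pt "0 0 -0.1 29.5 -16.2 -6 0.5" --pt "0 0 -0.1 29.5 -16.2 -6 0.5" --pt "0 0 -0.1 29.5 -16.2 -6 0.5" --pt "0 0 0 0 0 0 0.5" --pt "0 0 0 0 0 0 0.5" --grip_force 15

```text
clock: 1.85
eef_pos: [530.6, 326.5, 133.2]
eef_rot: [-3.141, -0.001, 2.793]
wrist_force: [-0.2, -0.6, 0.0]
finger_gap: 47.3
finger_force: 0.0
```

```bash
python3 - <<'E'
from h import *
S=snap('scene');T=snap('top');np.save('pics/scene1.npy',S);np.save('pics/top1.npy',T)
C=np.hstack([cv2.resize(S[80:170,335:425],(400,400),interpolation=cv2.INTER_CUBIC),cv2.resize(T[190:270,100:180],(400,400),interpolation=cv2.INTER_CUBIC)])
save(np.clip(C*1.5,0,255).astype(np.uint8),'pics/crop3.png')
E
```

```text
(no output)
```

View pics/crop3.png

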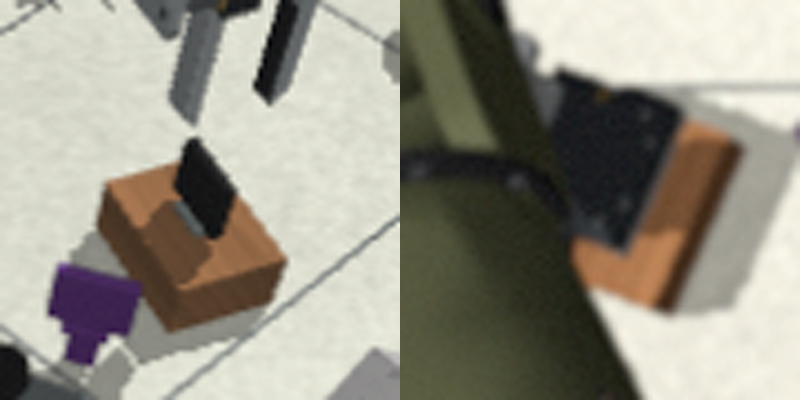

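```bash
python3 - <<'E'
from h import *
f=lambda n,X:((proj(n,X)-[335,80])*400/90).round(0).tolist()
R=Rotation.from_euler('z',-20,degrees=True).as_matrix()
print('TCP',f('scene',[530.6,326.5,133.2]))
for c in((531,326),(531,323),(531,329)):
  print(c,f('scene',[np.r_[c,0]+R@[x,y,0]+[0,0,z] for x,y,z in((-26,5,88),(26,5,88),(26,-5,88),(-26,-5,88),(26,-5,46),(-26,-5,46))]))
E
```

```text
TCP [[223.0, 105.0]]
(531, 326) [[192.0, 133.0], [236.0, 189.0], [221.0, 193.0], [178.0, 137.0], [206.0, 243.0], [164.0, 187.0]]
(531, 323) [[189.0, 135.0], [232.0, 191.0], [218.0, 196.0], [175.0, 140.0], [203.0, 245.0], [161.0, 189.0]]
(531, 329) [[195.0, 131.0], [239.0, 187.0], [224.0, 191.0], [181.0, 135.0], [209.0, 240.0], [168.0, 185.0]]
```

The fingers straddle the key's top and the left-hand purple key is clear. I'll descend, close and null the side force.

Request:
servo_tool --pt "0 0 0 0.5 1 -9 0.5" --pt "0 0 0 0 0 -10 0.5" --pt "0 0 0 0 0 -10 0.5" --pt "0 0 0 0 0 -10 0.5" --pt "0 0 0 0 0 -10 0.5" --pt "0 0 0 0 0 -10 0.5" --pt "0 0 0 0 0 -10 0.5" --pt "0 0 0 0 0 -8 0.5" --pt "0 0 0 0 0 0 0.8" --pt "0 0 0 0 0 0 0.95" --pt "0 0 0 0 0 0 1" --pt "0 0 0 0 0 0 1" --pt "0 0 0 0 0 0 1" --pt "0 0 0 0 0 0 1" --grip_force 15

```text
clock: 3.7
eef_pos: [531.7, 327.3, 56.7]
eef_rot: [3.141, 0.0, 2.793]
wrist_force: [0.1, 0.3, 2.2]
finger_gap: 9.6
finger_force: 15.0
```

Request:
servo_tool --pt "0 0 0 0 0 0 1" --pt "0 0 0 0 0 0 1" --pt "0 0 0 0 0 4 1" --pt "0 0 0 0 0 8 1" --pt "0 0 0 0 0 10 1" --pt "0 0 0 0 0 15 1" --pt "0 0 0 0 0 20 1" --pt "0 0 0 0 0 25 1" --pt "0 0 0 0 0 25 1" --pt "0 0 0 0 0 26 1" --pt "0 0 0 0 0 0 1" --grip_force 50

```text
clock: 5.08
eef_pos: [532.2, 327.7, 192.0]
eef_rot: [3.138, 0.003, 2.793]
wrist_force: [-0.2, 0.8, -1.3]
finger_gap: 9.8
finger_force: 50.0
```

Request:
servo_tool --pt "0 0 0 -2 -20 0 1" --pt "0 0 0 -4.5 -40 0 1" --pt "0 0 0 -4.5 -40 0 1" --pt "0 0 0 -4.5 -40 0 1" --pt "0 0 0 -4.5 -40 0 1" --pt "0 0 0 -4.5 -40 0 1" --pt "0 0 0 -4.5 -40 0 1" --pt "0 0 0 -4.5 -40 0 1" --pt "0 0 0 -4.5 -40 0 1" --pt "0 0 0 -4.5 -40 0 1" --pt "0 0 0 -4.5 -40 0 1" --pt "0 0 0 -4.5 -40 0 1" --pt "0 0 0 -4.5 -40 0 1" --pt "0 0 0 -4.5 -40 -5 1" --pt "0 0 0.5 -4.5 -40 -10 1" --pt "0 0 1 -4.5 -40 -15 1" --pt "0 0 1 -4.5 -20 -12 1" --pt "0 0 0 0 0 0 1" --pt "0 0 0 0 0 0 1"

```text
clock: 7.45
eef_pos: [457.7, -312.0, 147.4]
eef_rot: [3.141, -0.0, 2.836]
wrist_force: [0.6, 0.3, 0.2]
finger_gap: 9.7
finger_force: 50.0
```

```bash
python3 - <<'E'
from h import *
S=snap('scene');T=snap('top');np.save('pics/scene2.npy',S);np.save('pics/top2.npy',T)
s=manip.read_state();print(s['eef_pos'],s['eef_rot'])
print('tcp px',proj('scene',s['eef_pos']),proj('top',s['eef_pos']))
C=np.hstack([cv2.resize(S[185:285,125:225],(400,400),interpolation=cv2.INTER_CUBIC),cv2.resize(T[210:300,345:435],(400,400),interpolation=cv2.INTER_CUBIC)])
save(np.clip(C*1.5,0,255).astype(np.uint8),'pics/crop4.png')
E
```

```text
[ 457.95034663 -311.98466993  147.85016543] [-3.14142596e+00  5.66507803e-04  2.83720475e+00]
tcp px [[161.66445172 219.71695956]] [[402.11238818 252.61696621]]
```

View pics/crop4.png

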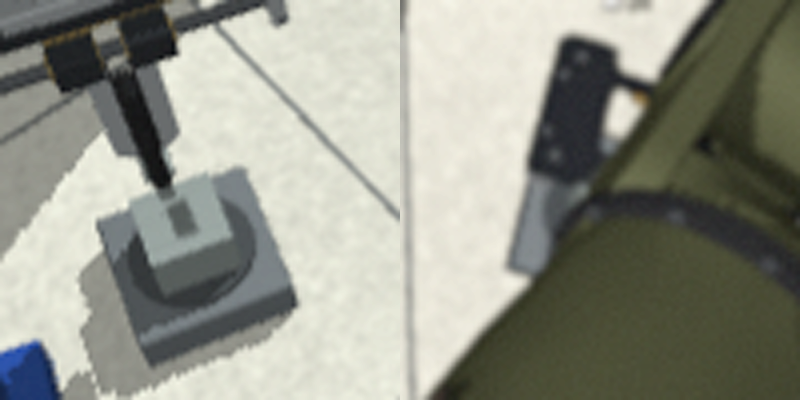

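```bash
python3 - <<'E'
from h import *
s=manip.read_state();p=s['eef_pos'];
f=lambda X:((proj('scene',X)-[125,185])*4-0).round(1)
R=Rotation.from_euler('z',-17.5,degrees=True).as_matrix()
o=p-[0,0,44.7]
for nm,B in(('grip',[(x,y,z) for z in(34,76) for x in(-26,26) for y in(-5,5)]),('sh',[(x,y,z) for z in(28,34) for x in(-15,15) for y in(-8,8)]),('bl',[(x,y,z) for z in(0,28) for x in(-10,10) for y in(-4,4)])):
    print(nm); [print(b,q) for b,q in zip(B,f([o+R@b for b in B]).tolist())]
S=np.load('pics/scene2.npy')
for a,P,q in poly(S,163,222,16,lambda c:c.max(2)<32,eps=6)[:2]: print(a,((P-[125,185])*4).round(1).tolist())
for a,P,q in poly(S,171,245,24,lambda c:c.max(2)<85,eps=8)[:4]: print('dk',a,((P-[125,185])*4).round(1).tolist(),(q.mean(0)))
E
```

```text
grip
(-26, -5, 34) [127.9, 115.3]
(-26, 5, 34) [146.4, 108.9]
(26, -5, 34) [155.4, 192.4]
(26, 5, 34) [174.4, 185.5]
(-26, -5, 76) [110.2, 69.8]
(-26, 5, 76) [129.5, 63.3]
(26, -5, 76) [138.4, 148.5]
(26, 5, 76) [158.2, 141.5]
sh
(-15, -8, 28) [130.4, 139.4]
(-15, 8, 28) [160.0, 129.0]
(15, -8, 28) [146.1, 183.7]
(15, 8, 28) [176.2, 173.0]
(-15, -8, 34) [128.0, 133.2]
(-15, 8, 34) [157.8, 122.8]
(15, -8, 34) [143.8, 177.7]
(15, 8, 34) [174.0, 166.9]
bl
(-10, -4, 0) [151.2, 171.9]
(-10, 4, 0) [165.6, 166.7]
(10, -4, 0) [161.6, 201.0]
(10, 4, 0) [176.2, 195.7]
(-10, -4, 28) [140.4, 144.0]
(-10, 4, 28) [155.3, 138.8]
(10, -4, 28) [151.0, 173.6]
(10, 4, 28) [166.0, 168.2]
139.4765625 [[111.2, 82.2], [147.8, 174.2], [157.2, 185.2], [162.2, 185.2], [167.8, 173.8], [136.8, 82.2]]
dk 634.3046875 [[239.8, 204.8], [217.2, 193.8], [229.8, 235.2], [153.2, 264.8], [131.8, 224.8], [124.2, 245.2], [111.8, 257.2], [104.8, 226.8], [96.2, 221.2], [101.8, 253.2], [131.2, 333.8], [146.2, 333.8], [153.2, 325.2], [164.8, 326.2], [205.2, 309.2], [247.8, 274.8], [255.8, 255.2], [255.2, 227.8]] [168.06098485 250.26812771]
dk 155.109375 [[277.8, 285.8], [160.2, 333.8], [232.2, 333.8], [277.8, 315.2]] [181.28474813 264.37873134]
dk 95.359375 [[111.8, 142.2], [116.8, 152.2], [136.2, 155.8], [160.2, 198.2], [171.8, 195.2], [171.2, 169.2], [161.2, 151.2], [164.2, 142.2]] [161.92908031 225.62208549]
dk 44.0546875 [[180.8, 197.8], [165.2, 207.8], [176.2, 234.8], [194.8, 228.2]] [170.00768717 239.29445187]
```

The scene crop shows the held key upright over the turret. The grip's lower corners are near crop (157–171, 174–188), within about 1 px of the prediction, and the slot is still at full-picture (170,239). I'll trim by (1.5,1.5) and descend to just above the mouth.

Request:
servo_tool --pt "0 0 0 0.8 0.8 -8 1" --pt "0 0 0 0.7 0.7 -8 1" --pt "0 0 0 0 0 -8 1" --pt "0 0 0 0 0 -8 1" --pt "0 0 0 0 0 -1 1" --pt "0 0 0 0 0 -1.5 1" --pt "0 0 0 0 0 -1.5 1" --pt "0 0 0 0 0 -1 1" --pt "0 0 0 0 0 0 1"

```text
clock: 8.68
eef_pos: [459.1, -311.2, 110.5]
eef_rot: [-3.142, 0.0, 2.836]
wrist_force: [-0.3, -0.1, -0.7]
finger_gap: 9.7
finger_force: 50.0
```

Request:
servo_tool --pt "0 0 0 0 0 -1 1" --pt "0 0 0 0 0 -1 1" --pt "0 0 0 0 0 -1 1" --pt "0 0 0 0 0 -1 1" --pt "0 0 0 0 0 0 1"

```text
clock: 9.3
eef_pos: [459.0, -311.2, 106.3]
eef_rot: [3.142, -0.0, 2.837]
wrist_force: [0.7, -0.1, -0.7]
finger_gap: 9.9
finger_force: 50.0
```

Request:
servo_tool --pt "0 0 0 0 0 -1.5 1" --pt "0 0 0 0 0 -1.5 1" --pt "0 0 0 0 0 -1.5 1" --pt "0 0 0 0 0 -1.5 1" --pt "0 0 0 0 0 -1.5 1" --pt "0 0 0 0 0 -1.5 1" --pt "0 0 0 0 0 0 1"

```text
clock: 10.18
eef_pos: [459.0, -311.2, 97.3]
eef_rot: [3.142, -0.0, 2.837]
wrist_force: [0.3, 0.5, -1.2]
finger_gap: 9.9
finger_force: 50.0
```

Request:
servo_tool --pt "0 0 0 0 0 -2 1" --pt "0 0 0 0 0 -2 1" --pt "0 0 0 0 0 -2 1" --pt "0 0 0 0 0 -2 1" --pt "0 0 0 0 0 -1 1" --pt "0 0 0 0 0 -1 1" --pt "0 0 0 0 0 -1 1" --pt "0 0 0 0 0 0 1"

```text
clock: 11.18
eef_pos: [459.0, -311.2, 86.4]
eef_rot: [3.142, -0.0, 2.836]
wrist_force: [-0.3, 0.2, -0.7]
finger_gap: 9.4
finger_force: 50.0
```

Request:
servo_tool --pt "0 0 0 0 0 -0.7 1" --pt "0 0 0 0 0 -0.7 1" --pt "0 0 0 0 0 -0.7 1" --pt "0 0 0 0 0 -0.5 1" --pt "0 0 0 0 0 0 1"

```text
clock: 11.8
eef_pos: [459.2, -311.2, 84.6]
eef_rot: [-3.141, 0.0, 2.836]
wrist_force: [-2.7, 3.0, 7.9]
finger_gap: 9.7
finger_force: 50.0
```

Request:
servo_tool --pt "0 0 0 0 0 -0.4 1" --pt "0 0 -2 0 0 0 1" --pt "0 0 -3 0 0 0 1" --pt "0 0 -3 0 0 0 1" --pt "0 0 -3 0 0 0 1" --pt "0 0 -3 0 0 0 1" --pt "0 0 -3 0 0 0 1" --pt "0 0 -3 0 0 0 1"

```text
clock: 12.8
eef_pos: [459.5, -311.5, 84.6]
eef_rot: [3.142, 0.002, 2.486]
wrist_force: [-1.0, 1.9, 9.7]
finger_gap: 9.8
finger_force: 50.0
```

```bash
python3 -c "
from h import *
s=manip.read_state();print(s['wrist_force'].round(1),s['moment'].round(2),s['eef_pos'].round(1),np.degrees(s['eef_rot']).round(1))"
```

```text
[-1.   1.9  9.7] [0.42 0.34 0.05] [ 459.5 -311.5   84.6] [1.800e+02 1.000e-01 1.424e+02]
```

Turning smoothly with small forces; continue toward the stop.

Request:
servo_tool --pt "0 0 -4 0 0 0 1" --pt "0 0 -4 0 0 0 1" --pt "0 0 -4 0 0 0 1" --pt "0 0 -4 0 0 0 1" --pt "0 0 -4 0 0 0 1" --pt "0 0 -4 0 0 0 1" --pt "0 0 -4 0 0 0 1" --pt "0 0 -2 0 0 0 1" --pt "0 0 0 0 0 0 1"

```text
clock: 13.92
eef_pos: [459.5, -311.4, 84.6]
eef_rot: [3.141, 0.001, 1.963]
wrist_force: [-2.2, 2.5, 10.8]
finger_gap: 9.7
finger_force: 50.0
```

```bash
python3 -c "
from h import *
s=manip.read_state();print(s['wrist_force'].round(1),s['moment'].round(2),s['eef_pos'].round(1),np.degrees(s['eef_rot']).round(1))"
```

```text
[-2.2  2.5 10.8] [0.54 0.6  0.03] [ 459.5 -311.4   84.6] [1.800e+02 1.000e-01 1.125e+02]
```

Request:
servo_tool --pt "0 0 -3 0 0 0 1" --pt "0 0 -3 0 0 0 1" --pt "0 0 -2 0 0 0 1" --pt "0 0 -2 0 0 0 1" --pt "0 0 -2 0 0 0 1" --pt "0 0 0 0 0 0 1"

```text
clock: 14.68
eef_pos: [459.4, -311.3, 84.6]
eef_rot: [3.141, 0.001, 1.754]
wrist_force: [-3.2, 3.1, 11.7]
finger_gap: 9.5
finger_force: 50.0
```

```bash
python3 -c "
from h import *
s=manip.read_state();print(s['wrist_force'].round(1),s['moment'].round(2),s['eef_pos'].round(1),np.degrees(s['eef_rot']).round(1))"
```

```text
[-3.2  3.1 11.7] [0.6  0.8  0.02] [ 459.4 -311.3   84.6] [180.    0.  100.5]
```

Request:
servo_tool --pt "0 0 -1.5 0 0 0 1" --pt "0 0 -1.5 0 0 0 1" --pt "0 0 -1.5 0 0 0 1" --pt "0 0 -1.5 0 0 0 1" --pt "0 0 0 0 0 0 1"

```text
clock: 15.3
eef_pos: [459.5, -311.3, 84.6]
eef_rot: [3.14, 0.001, 1.649]
wrist_force: [-2.3, 4.3, 11.3]
finger_gap: 9.4
finger_force: 50.0
```

```bash
python3 -c "
from h import *
s=manip.read_state();print(s['wrist_force'].round(1),s['moment'].round(2),s['eef_pos'].round(1),np.degrees(s['eef_rot']).round(1),s['effort'].round(1))"
```

```text
[-2.3  4.3 11.3] [0.64 0.52 0.01] [ 459.5 -311.3   84.6] [179.9   0.   94.5] [ -0.9 -51.3 -29.   -0.3  -1.    0.3]
```

Request:
servo_tool --pt "0 0 -1.5 0 0 0 1" --pt "0 0 -1.5 0 0 0 1" --pt "0 0 -1.5 0 0 0 1" --pt "0 0 0 0 0 0 1"

```text
clock: 15.8
eef_pos: [459.6, -311.2, 84.6]
eef_rot: [3.14, 0.001, 1.571]
wrist_force: [-1.3, 4.8, 10.5]
finger_gap: 9.5
finger_force: 50.0
```

```bash
python3 -c "
from h import *
s=manip.read_state();print(s['wrist_force'].round(1),s['moment'].round(2),s['eef_pos'].round(1),np.degrees(s['eef_rot']).round(1),s['effort'].round(1))"
```

```text
[-1.3  4.8 10.5] [0.71 0.41 0.03] [ 459.6 -311.2   84.6] [179.9   0.   90. ] [ -1.1 -51.4 -29.   -0.4  -1.    0.3]
```

Request:
servo_tool --pt "0 0 -1.5 0 0 0 1" --pt "0 0 -1.5 0 0 0 1" --pt "0 0 -1.5 0 0 0 1" --pt "0 0 0 0 0 0 1"

```text
clock: 16.3
eef_pos: [459.7, -311.2, 84.6]
eef_rot: [3.14, 0.0, 1.493]
wrist_force: [0.0, 4.0, 10.5]
finger_gap: 9.6
finger_force: 50.0
```

```bash
python3 -c "
from h import *
s=manip.read_state();print(s['wrist_force'].round(1),s['moment'].round(2),s['eef_pos'].round(1),np.degrees(s['eef_rot']).round(1),s['effort'].round(1))
save(snap('scene')[200:280,130:210].repeat(7,0).repeat(7,1),'pics/crop5.png')"
```

```text
[ 0.   4.  10.5] [0.77 0.28 0.26] [ 459.7 -311.2   84.6] [179.9   0.   85.5] [ -1.8 -51.5 -28.9  -0.5  -0.9   0.5]
```

View pics/crop5.png

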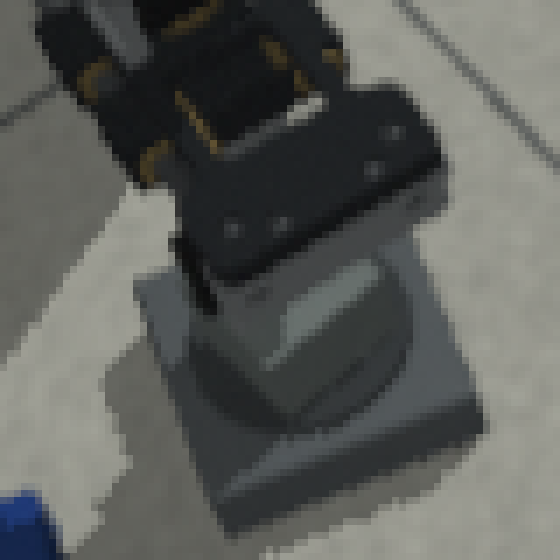

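The turret has turned well round on its box, and the torque is now rising, so the stop is near. I'll push firmly onto it.

Request:
servo_tool --pt "0 0 -1 0 0 0 1" --pt "0 0 -1 0 0 0 1" --pt "0 0 0 0 0 0 1"

```text
clock: 16.73
eef_pos: [459.7, -311.2, 84.6]
eef_rot: [3.14, 0.001, 1.458]
wrist_force: [-0.8, 2.7, 10.5]
finger_gap: 9.7
finger_force: 50.2
```

```bash
python3 -c "
from h import *
s=manip.read_state();print(s['wrist_force'].round(1),s['moment'].round(2),s['eef_pos'].round(1),np.degrees(s['eef_rot']).round(1),s['effort'].round(1))"
```

```text
[-0.8  2.7 10.5] [0.79 0.24 0.55] [ 459.7 -311.2   84.6] [179.9   0.   83.6] [ -2.2 -51.5 -28.9  -0.3  -0.9   0.7]
```

Request:
servo_tool --pt "0 0 -1 0 0 0 1" --pt "0 0 -1 0 0 0 1" --pt "0 0 -1 0 0 0 1" --pt "0 0 0 0 0 0 1" --pt "0 0 0 0 0 0 1"

```text
clock: 17.35
eef_pos: [459.7, -311.1, 84.6]
eef_rot: [3.14, 0.0, 1.407]
wrist_force: [-0.6, 3.9, 9.9]
finger_gap: 10.0
finger_force: 51.2
```

```bash
python3 -c "
from h import *
s=manip.read_state();print(s['wrist_force'].round(1),s['moment'].round(2),s['eef_pos'].round(1),np.degrees(s['eef_rot']).round(1),s['effort'].round(1))"
```

```text
[-0.6  3.9  9.9] [0.83 0.36 0.8 ] [ 459.7 -311.1   84.6] [179.9   0.   80.6] [ -2.4 -51.5 -28.9  -0.2  -0.9   0.8]
```

Torque is 0.8 N·m with no further travel, so the turret is at its stop. I'll release and rise.

Request:
servo_tool --pt "0 0 0 0 0 0 0.7" --pt "0 0 0 0 0 0 0.5" --pt "0 0 0 0 0 0 0.5" --pt "0 0 0 0 0 0 0.5" --pt "0 0 0 0 0 10 0.5" --pt "0 0 0 0 0 20 0.5" --pt "0 0 0 0 0 30 0.5" --pt "0 0 0 0 0 30 0.5" --pt "0 0 0 0 0 30 0.5" --pt "0 -2 0 5 40 0 1" --pt "0 -2 0 5 40 0 1" --pt "0 -2 0 5 40 0 1" --pt "0 -2 0 5 40 0 1" --pt "0 -2 0 5 40 0 1" --pt "0 -2 0 5 40 0 1" --pt "0 -2 0 5 40 0 1" --pt "0 -2 0 5 40 0 1" --pt "0 -2 0 5 40 0 1" --pt "0 -2 0 5 40 0 1" --grip_force 20

```text
clock: 19.73
eef_pos: [509.2, 90.1, 204.4]
eef_rot: [2.795, -0.057, 1.415]
wrist_force: [0.6, 0.4, -0.6]
finger_gap: 0.4
finger_force: 0.0
```

```bash
python3 - <<'E'
from h import *
s=manip.read_state();print(s['eef_pos'].round(1),np.degrees(s['eef_rot']).round(1),s['wrist_force'].round(1),s['finger_gap'])
S=snap('scene');T=snap('top');np.save('pics/scene3.npy',S);np.save('pics/top3.npy',T)
C=np.hstack([cv2.resize(S[205:285,130:210],(400,400),interpolation=cv2.INTER_CUBIC),cv2.resize(T[225:290,360:425],(400,400),interpolation=cv2.INTER_CUBIC)])
save(np.clip(C*1.5,0,255).astype(np.uint8),'pics/crop6.png')
S0=np.load('pics/scene0.npy')
for nm,t,c in(('R',(229.4,216.8),(330.3,165.1)),('Q',(268.2,214.6),(304.2,185.1)),('B',(307.6,211.4),(276.5,213))):
  for z in(82,88,94): print(nm,z,onz('top',[t],z).round(1)[0],onz('scene',[c],z).round(1)[0])
E
```

```text
[509.2  90.1 204.4] [160.1  -3.3  81.1] [ 0.6  0.4 -0.6] 0.3510857525349303
R 82 [555.5 100.9  82. ] [554.4 103.2  82. ]
R 88 [554.3 100.2  88. ] [557.5  99.   88. ]
R 94 [553.1  99.4  94. ] [560.5  94.9  94. ]
Q 82 [561.4   3.5  82. ] [556.2  10.8  82. ]
Q 88 [560.1   3.3  88. ] [559.2   7.3  88. ]
Q 94 [558.9   3.   94. ] [562.2   3.8  94. ]
B 82 [569.8 -95.4  82. ] [571.7 -93.   82. ]
B 88 [568.5 -95.2  88. ] [574.6 -95.8  88. ]
B 94 [567.2 -94.9  94. ] [577.5 -98.5  94. ]
```

View pics/crop6.png

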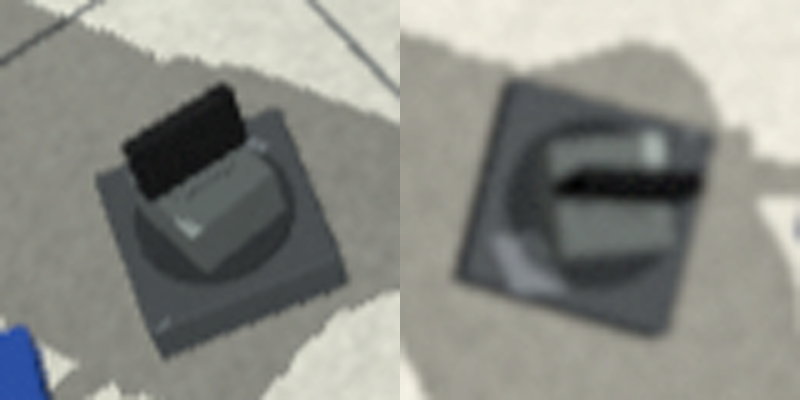

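The top and scene crops show the key seated on the turret. The turret's edges are at about -6°, and the box's 15° minus the 69° turn predicts that, so the lock is on. Next I'll feel for the round key along its normal.

Request:
servo_tool --pt "0 0 0 4.8 1.2 -11.5 1" --pt "0 0 0 4.8 1.2 -11.5 1" --pt "0 0 0 4.8 1.2 -11.5 1" --pt "0 0 0 4.8 1.2 -11.5 1" --pt "0 0 0 4.8 1.2 -11.5 1" --pt "0 0 0 4.8 1.2 -11.5 1" --pt "0 0 0 4.8 1.2 -11.5 1" --pt "0 0 0 4.8 1.2 -11.5 1" --pt "0 0 0 1.37 0 -3.76 1" --pt "0 0 0 1.37 0 -3.76 1" --pt "0 0 0 0.68 0 -1.88 1" --pt "0 0 0 0.68 0 -1.88 1" --pt "0 0 0 0 0 0 1"

```text
clock: 21.45
eef_pos: [551.6, 98.4, 100.2]
eef_rot: [2.797, -0.056, 1.415]
wrist_force: [0.1, 0.2, 0.4]
finger_gap: 0.3
finger_force: 0.0
```

Request:
servo_tool --pt "0 0 0 0.68 0 -1.88 1" --pt "0 0 0 0.68 0 -1.88 1" --pt "0 0 0 0.68 0 -1.88 1" --pt "0 0 0 0 0 0 1"

```text
clock: 21.95
eef_pos: [553.6, 98.4, 94.3]
eef_rot: [2.797, -0.056, 1.415]
wrist_force: [0.2, 0.2, -0.5]
finger_gap: 0.3
finger_force: 0.0
```

Request:
servo_tool --pt "0 0 0 0.68 0 -1.88 1" --pt "0 0 0 0.68 0 -1.88 1" --pt "0 0 0 0.68 0 -1.88 1" --pt "0 0 0 0 0 0 1"

```text
clock: 22.45
eef_pos: [555.8, 98.4, 88.9]
eef_rot: [2.797, -0.056, 1.415]
wrist_force: [-1.7, 0.5, 4.0]
finger_gap: 0.6
finger_force: 2.0
```

Request:
servo_tool --pt "0 0 0 0.68 0 -1.88 1" --pt "0 0 0 0.68 0 -1.88 1" --pt "0 0 0 0.68 0 -1.88 1" --pt "0 0 0 0 0 0 1"

```text
clock: 22.95
eef_pos: [557.8, 98.5, 83.3]
eef_rot: [2.797, -0.057, 1.415]
wrist_force: [-3.9, 1.0, 6.4]
finger_gap: 0.4
finger_force: 3.7
```

Request:
servo_tool --pt "0 0 0 0.51 0 -1.41 1" --pt "0 0 0 0.51 0 -1.41 1" --pt "0 0 0 0 0 0 1"

```text
clock: 23.32
eef_pos: [558.8, 98.6, 80.6]
eef_rot: [2.797, -0.057, 1.415]
wrist_force: [-5.1, 0.0, 7.9]
finger_gap: 0.3
finger_force: 4.6
```

Request:
servo_tool --pt "0 0 0 0.34 0 -0.94 1" --pt "0 0 0 0.34 0 -0.94 1" --pt "0 0 0 0 0 0 1"

```text
clock: 23.7
eef_pos: [559.5, 98.7, 79.0]
eef_rot: [2.796, -0.057, 1.415]
wrist_force: [-7.4, 2.1, 11.1]
finger_gap: 0.3
finger_force: 6.4
```

Normal force is 13 N and the stiffness has jumped, so the key is on the rubber stop. I'll add a touch, hold, then retract and go above the square key.

Request:
servo_tool --pt "0 0 0 0.15 0 -0.4 1" --pt "0 0 0 0 0 0 1" --pt "0 0 0 0 0 0 1" --pt "0 0 0 0 0 0 1" --pt "0 0 0 0 0 0 1"

```text
clock: 24.32
eef_pos: [559.6, 98.6, 78.7]
eef_rot: [2.796, -0.057, 1.415]
wrist_force: [-8.2, 2.2, 12.1]
finger_gap: 0.5
finger_force: 7.1
```

Request:
servo_tool --pt "0 0 0 -2.05 0 5.64 1" --pt "0 0 0 -2.05 0 5.64 1" --pt "0 0 0 -2.05 0 5.64 1" --pt "0 0 0 -2.05 0 5.64 1" --pt "0 0 0 -1.4 0 4.6 1" --pt "0 0 0 -1.4 0 4.6 1" --pt "0 0 0 -1.4 0 4.6 1" --pt "0 0 0 0.4 -9 0 1" --pt "0 0 0 0.8 -19 0 1" --pt "0 0 0 0.8 -20 0 1" --pt "0 0 0 0.8 -20 0 1" --pt "0 0 0 0.8 -18 0 1" --pt "0 0 0 0.5 -9 0 1" --pt "0 0 0 1.37 0 -3.76 1" --pt "0 0 0 1.37 0 -3.76 1" --pt "0 0 0 0.68 0 -1.88 1" --pt "0 0 0 0 0 0 1"

```text
clock: 26.45
eef_pos: [554.6, 3.8, 104.8]
eef_rot: [2.797, -0.056, 1.416]
wrist_force: [0.9, 0.0, 0.4]
finger_gap: 0.6
finger_force: 0.0
```

Request:
servo_tool --pt "0 0 0 0.68 0 -1.88 1" --pt "0 0 0 0.68 0 -1.88 1" --pt "0 0 0 0.68 0 -1.88 1" --pt "0 0 0 0.68 0 -1.88 1" --pt "0 0 0 0.68 0 -1.88 1" --pt "0 0 0 0 0 0 1"

```text
clock: 27.2
eef_pos: [558.1, 3.4, 95.7]
eef_rot: [2.797, -0.056, 1.415]
wrist_force: [-1.8, 0.8, 2.4]
finger_gap: 0.7
finger_force: 1.7
```

Request:
servo_tool --pt "0 0 0 0.68 0 -1.88 1" --pt "0 0 0 0.68 0 -1.88 1" --pt "0 0 0 0.68 0 -1.88 1" --pt "0 0 0 0 0 0 1"

```text
clock: 27.7
eef_pos: [560.2, 3.5, 90.1]
eef_rot: [2.797, -0.057, 1.415]
wrist_force: [-4.5, 1.3, 5.1]
finger_gap: 0.4
finger_force: 3.4
```

Request:
servo_tool --pt "0 0 0 0.68 0 -1.88 1" --pt "0 0 0 0.68 0 -1.88 1" --pt "0 0 0 0.34 0 -0.94 1" --pt "0 0 0 0 0 0 1"

```text
clock: 28.2
eef_pos: [561.9, 3.6, 85.5]
eef_rot: [2.797, -0.057, 1.415]
wrist_force: [-5.6, 1.5, 8.4]
finger_gap: 0.4
finger_force: 4.8
```

Request:
servo_tool --pt "0 0 0 0.34 0 -0.94 1" --pt "0 0 0 0.34 0 -0.94 1" --pt "0 0 0 0 0 0 1"

```text
clock: 28.58
eef_pos: [562.5, 3.6, 84.0]
eef_rot: [2.797, -0.057, 1.415]
wrist_force: [-9.8, 2.1, 13.8]
finger_gap: 0.3
finger_force: 8.2
```

Request:
servo_tool --pt "0 0 0 0 0 0 1" --pt "0 0 0 0 0 0 1" --pt "0 0 0 0 0 0 1" --pt "0 0 0 0 0 0 1"

```text
clock: 29.08
eef_pos: [562.5, 3.6, 84.1]
eef_rot: [2.797, -0.057, 1.415]
wrist_force: [-9.4, 2.5, 13.8]
finger_gap: 0.7
finger_force: 8.1
```

Request:
servo_tool --pt "0 0 0 -2.05 0 5.64 1" --pt "0 0 0 -2.05 0 5.64 1" --pt "0 0 0 -2.05 0 5.64 1" --pt "0 0 0 -2.05 0 5.64 1" --pt "0 0 0 -1.6 0 4.5 1" --pt "0 0 0 -1.6 0 4.5 1" --pt "0 0 0 0 0 0 1" --pt "0 0 0 0.8 -10 0 1" --pt "0 0 0 1.6 -19 0 1" --pt "0 0 0 1.7 -21 0 1" --pt "0 0 0 1.7 -20 0 1" --pt "0 0 0 1.7 -19 0 1" --pt "0 0 0 0.8 -10 0 1" --pt "0 0 0 1.37 0 -3.76 1" --pt "0 0 0 1.37 0 -3.76 1" --pt "0 0 0 0.68 0 -1.88 1" --pt "0 0 0 0 0 0 1"

```text
clock: 31.2
eef_pos: [562.8, -95.2, 105.4]
eef_rot: [2.797, -0.056, 1.416]
wrist_force: [0.1, -0.2, -0.5]
finger_gap: 0.4
finger_force: 0.0
```

Request:
servo_tool --pt "0 0 0 0.68 0 -1.88 1" --pt "0 0 0 0.68 0 -1.88 1" --pt "0 0 0 0.68 0 -1.88 1" --pt "0 0 0 0.68 0 -1.88 1" --pt "0 0 0 0.68 0 -1.88 1" --pt "0 0 0 0 0 0 1"

```text
clock: 31.95
eef_pos: [566.2, -95.6, 96.0]
eef_rot: [2.797, -0.056, 1.415]
wrist_force: [0.5, -0.0, 0.1]
finger_gap: 0.7
finger_force: 0.0
```

Request:
servo_tool --pt "0 0 0 0.68 0 -1.88 1" --pt "0 0 0 0.68 0 -1.88 1" --pt "0 0 0 0.68 0 -1.88 1" --pt "0 0 0 0.68 0 -1.88 1" --pt "0 0 0 0 0 0 1"

```text
clock: 32.58
eef_pos: [568.9, -95.6, 88.5]
eef_rot: [2.797, -0.056, 1.415]
wrist_force: [-0.2, 0.6, 0.1]
finger_gap: 0.2
finger_force: 0.0
```

Request:
servo_tool --pt "0 0 0 0.68 0 -1.88 1" --pt "0 0 0 0.68 0 -1.88 1" --pt "0 0 0 0.34 0 -0.94 1" --pt "0 0 0 0 0 0 1"

```text
clock: 33.08
eef_pos: [570.7, -95.6, 84.2]
eef_rot: [2.797, -0.056, 1.415]
wrist_force: [-1.4, 1.3, 4.2]
finger_gap: 0.5
finger_force: 2.1
```

Request:
servo_tool --pt "0 0 0 0.68 0 -1.88 1" --pt "0 0 0 0.68 0 -1.88 1" --pt "0 0 0 0.68 0 -1.88 1" --pt "0 0 0 0 0 0 1"

```text
clock: 33.58
eef_pos: [572.8, -95.5, 78.5]
eef_rot: [2.797, -0.057, 1.415]
wrist_force: [-3.4, 2.2, 6.6]
finger_gap: 0.6
finger_force: 3.9
```

Request:
servo_tool --pt "0 0 0 0.68 0 -1.88 1" --pt "0 0 0 0.51 0 -1.41 1" --pt "0 0 0 0 0 0 1"

```text
clock: 33.95
eef_pos: [574.0, -95.5, 75.3]
eef_rot: [2.797, -0.057, 1.415]
wrist_force: [-4.0, 3.2, 8.2]
finger_gap: 0.4
finger_force: 4.9
```

Request:
servo_tool --pt "0 0 0 0.34 0 -0.94 1" --pt "0 0 0 0.34 0 -0.94 1" --pt "0 0 0 0 0 0 1"

```text
clock: 34.33
eef_pos: [574.7, -95.5, 73.8]
eef_rot: [2.796, -0.057, 1.415]
wrist_force: [-8.9, 4.1, 14.4]
finger_gap: 0.8
finger_force: 8.3
```

16.6 N, on the stop. I'll hold, then retract clear.

Request:
servo_tool --pt "0 0 0 0 0 0 1" --pt "0 0 0 0 0 0 1" --pt "0 0 0 0 0 0 1" --pt "0 0 0 0 0 0 1"

```text
clock: 34.83
eef_pos: [574.6, -95.4, 73.9]
eef_rot: [2.796, -0.057, 1.415]
wrist_force: [-8.0, 3.6, 13.6]
finger_gap: 0.2
finger_force: 8.2
```

Request:
servo_tool --pt "0 0 0 -2.05 0 5.64 1" --pt "0 0 0 -2.05 0 5.64 1" --pt "0 0 0 -2.05 0 5.64 1" --pt "0 0 0 -2.05 0 5.64 1" --pt "0 0 0 -4 0 11 1" --pt "0 0 0 -7 0 20 1" --pt "0 0 0 -10 10 28 1" --pt "0 0 0 -10 20 25 1" --pt "0 0 0 -10 30 10 1" --pt "0 0 0 -10 30 0 1" --pt "0 0 0 -10 30 0 1" --pt "0 0 0 0 30 0 1" --pt "0 0 0 0 30 0 1" --pt "0 0 0 0 0 0 1" --pt "0 0 0 0 0 0 1"

```text
clock: 36.7
eef_pos: [505.2, 84.1, 190.0]
eef_rot: [2.797, -0.056, 1.415]
wrist_force: [-1.3, -1.0, 0.3]
finger_gap: 0.3
finger_force: 0.0
```

```bash
python3 - <<'E'
from h import *
s=manip.read_state();print(s['clock'],s['eef_pos'].round(1),s['wrist_force'].round(1))
S=snap('scene');T=snap('top');np.save('pics/scene4.npy',S)
save(np.clip(cv2.resize(S[90:400,90:460],(740,620)[:2] if 0 else (714,598),interpolation=cv2.INTER_CUBIC)*1.3,0,255).astype(np.uint8),'pics/end.png')
# turret edges in the top view relative to the box, dark threshold on the shaded box
np.save('pics/top4.npy',T)
E
```

```text
36.7 [505.2  84.1 190. ] [-1.3 -1.   0.3]
```

View pics/end.png

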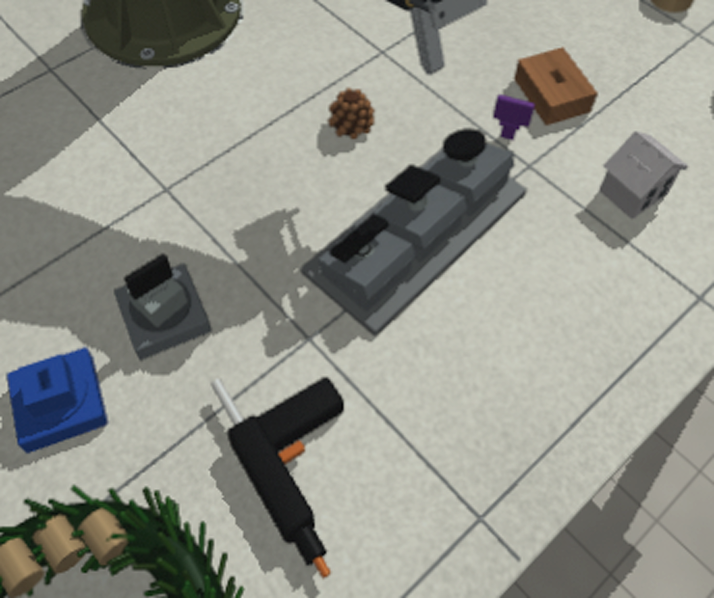

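The final picture shows the key upright and home in the turned turret at crop (150,285). All three caps are up and the bystanders haven't moved, so I'll hand it in.

```bash
python3 -c "
from cell import manip
print(manip.sign_off())"
```

```text
the job is handed in; nothing more can be done
None
```

The job is handed in: the key is fully in the lock and turned to its stop, and the round, square and bar keys were pressed in that order with no reading above about 17 N, finishing at 36.7 s; the sign-off returned no verdict.

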